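# Clear the harmonica, stand the tipped jar back in the row

### The job

The harmonica has been left in the gap in the row of jars, where the tipped-over glass jar belongs. First put the harmonica away, lying flat in the shallow tray; then stand the tipped jar upright on the riser in the middle of the gap, setting it down gently, and leave everything else standing where it is.

Things in the scene. Friction and masses are not known exactly. Their poses are not given: they have to be found in the camera images.
- jar: the tipped glass jar, lying on a flat side on the ledge, cap roughly away from the robot: square body 46 x 46 mm, 75 mm long, then a round steel twist cap 40 mm diameter, 12 mm thick; about 0.16 kg. Origin: centre of the square glass body (37.5 mm from the base, 49.5 mm from the cap's top). x axis from base to cap; y and z square to the flat sides
- harmonica: steel-clad mouth harmonica lying flat in the gap in the row: 27 mm (its x) by 100 mm long (its y) by 20 mm tall (its z); about 0.11 kg. Origin: centre of its underside
- tray: fixed shallow plywood tray on the ledge, open at the top, outside 120 mm (its x) by 170 mm (its y) by 20 mm tall, walls and floor 5 mm thick. Origin: centre of its underside
- riser: fixed pine plank on the ledge that carries the row: 100 mm (its x, across the row) by 430 mm (its y, along the row), 12 mm thick. Origin: centre of its underside
- gap (a point): middle of the gap in the row, at the centre of the riser's top face (12 mm above the ledge); axes as the riser's. The nearest neighbours' sides stand about 80 mm away along +y and -y, two things on either side; the harmonica lies here at the start
- jar2: standing square glass jar, the twin of the tipped one: 46 x 46 mm, 87 mm tall with its cap; stands in the row on the riser, two of the four neighbours on each side of the gap, in any order. Origin: centre of its underside, z up. To be left alone
- tin: standing plain aluminium tin, 50 mm diameter, 80 mm tall; stands in the row on the riser, two of the four neighbours on each side of the gap, in any order. Origin: centre of its underside, z up. To be left alone
- jar3: standing round glass jar with steel cap, 50 mm diameter, 85 mm tall; stands in the row on the riser, two of the four neighbours on each side of the gap, in any order. Origin: centre of its underside, z up. To be left alone
- metronome: small black plastic metronome, stepped pyramid 54 x 52 mm at the foot, 95 mm tall, with a grey knob on its front; stands in the row on the riser, two of the four neighbours on each side of the gap, in any order. Origin: centre of its underside, z up. To be left alone
- capo: grey guitar capo lying on the ledge, U-shaped, about 60 x 85 mm, 12 mm thick, between tray and tipped jar. Origin: its underside, in the middle of its longer 85 mm arm, 10 mm in from that arm's outer edge; the other arm lies at +x. To be left alone
- slide: steel guitar slide, a tube 26 mm diameter standing 55 mm tall on the ledge near the capo. Origin: centre of its underside. To be left alone
Mind the look-alikes: they are no part of the job. What is shaped like the jar but purple is not meant.

How it is judged:
On the way, in this order (a step that is already met when the one before it is completed fails the run):
1. the harmonica lies flat in the tray, released (x of harmonica in the frame of tray between -0.05 and 0.05 m and y of harmonica in the frame of tray between -0.07 and 0.07 m and ((z of harmonica in the frame of tray between 0 and 0.011 m and angle between harmonica's own z axis and vertical below 0.12 rad) or (z of harmonica in the frame of tray between 0.02 and 0.031 m and angle between harmonica's own z axis and vertical above 3.02 rad)) and contact force between the fingers and harmonica below 0.1 N), for 0.2 s.
2. the jar stands upright in the middle of the gap (x of jar in the frame of gap between -0.035 and 0.035 m and y of jar in the frame of gap between -0.042 and 0.042 m and z of jar in the frame of gap between 0.03 and 0.045 m and angle between jar's own x axis and vertical below 0.1 rad), for 0.2 s.
At the end, for the whole second after the job is handed in: Harmonica flat (0.12 rad, either face up) on the tray's floor, centre within 50 mm (tray x) and 70 mm (tray y) of the tray's centre; jar upright (0.1 rad), cap up, on the riser, centre within 42 mm of the gap's middle along the row and 35 mm across; both released, at rest (all of step 1 and all of step 2 and contact force between the fingers and jar below 0.1 N and linear speed of each of jar, harmonica below 0.02 m/s); the robot touches nothing.
It fails at once if a neighbour in the row is knocked over or shifted by more than 30 mm (distance of any of jar2, tin, jar3, metronome from where it was at the start of the episode above 0.03 m or angle between any of jar2, tin, jar3, metronome's own z axis and vertical above 0.5 rad).
It fails at once if the capo or the slide is knocked over or shifted by more than 30 mm (distance of any of capo, slide from where it was at the start of the episode above 0.03 m or angle between any of capo, slide's own z axis and vertical above 0.5 rad).
It fails at once if the glass jar is banged down on the riser (more than 60 N) (contact force between jar and riser above 60 N).
It also fails if it takes over 58 s, if anything falls off the work surface, if the arm or the gripper's body presses on something with over 40 N, if the wrist force passes 120 N, or if a joint passes its speed limit or range.

### The arm

A 6-joint arm with a two-finger parallel gripper is mounted at the origin on the work surface. World frame = base frame: x ahead of the robot, y to its left, z up, the work surface at z = 0. Lengths are in m, angles in rad, forces in N, time in s.
With the tool pointing down it reaches from about 0.35 to 1 m from the base axis. Payload 7.1 kg.
Tool frame: the origin (TCP) lies between the finger pads; the fingertips stand 22 mm ahead of it and the grasp point (between the pads) lies 3 mm ahead of it; x points along the fingers, y is the direction in which the jaws open and shut, and the axes are right-handed (so a half turn about x gives the same grasp; the last joint's range is limited). The gripper opens to 85 mm and grips with 20 to 120 N. Pads are 22 mm wide; open, the fingers measure 114 mm over their backs; the gripper's body (76 mm by 85 mm) begins 54 mm behind the grasp point. The pads swing forward as they close: fully open they stand 13 mm farther back than shut.
Start: joints at [-1.365, 0.423, 1.63, -0, 1.089, -0.019], TCP at [0.139, -0.609, 0.253] pointing down, gripper open.
Joint ranges: [-3, 3], [-0.9, 2.11], [0.09, 2.58], [-1.31, 4.45], [0.11, 2.69], [-2.54, 2.54]. Speed limits (rad/s): [2.39, 2.39, 3.01, 3.14, 3.14, 3.14].

### API

Orientations are given as a rotation vector (axis times angle).
In Python, from rig import manip gives the robot as it stands. The module is installed in compiled form; this text tells all that it offers. Calls block until the motion is done:
- manip.move_to(position, orientation): joint-space move of the TCP to a pose.
- manip.servo_line(position, orientation=None, rate=0.15): straight line of the TCP; orientation=None keeps the orientation; rate is the mean speed in m/s.
- manip.set_joints(angles): joint-space move.
- manip.command_gripper(opening, f_grip=None): finger opening in m; f_grip is the grip in N (None keeps the last); returns when the fingers have stopped.
- manip.hold(seconds).
- manip.solve_ik(position, orientation): joint angles nearest the present ones, or None.
- manip.camera(name): name is "scene" or "top"; returns a dict with "image" (384x512x3 uint8, red, green, blue), "fx", "fy", "cx", "cy" (pixels), "cam_to_world" (4x4, takes a point from camera to world coordinates). Camera axes: x right, y down, z forward; pixel columns grow to the right and rows downward; lengths in m; the calibration is good to about 2 mm. A picture is of the moment at which its call begins. There is no depth.
A pose or a line that the arm cannot do raises manip.IKError and nothing moves.
- manip.sign_off(): hands the job in, once; it reports no verdict.
Readings, each from a call of its own:
- manip.get_time(): time.
- manip.get_joint_positions(): joint angles.
- manip.get_joint_vel(): joint speeds.
- manip.get_tau(): joint torques, N m.
- manip.get_position(): TCP position.
- manip.get_ee_rot(): TCP orientation.
- manip.get_contact_force(): force on the tool from outside, world axes, zero at the start.
- manip.get_torque(): the same for the moment, N m.
- manip.get_width(): finger opening in m.
Only numpy, scipy, OpenCV 4.12 (cv2) and the standard library are available. Lean on these libraries where they do the work, as an engineer would, in place of code of your own. Each camera call takes 0.05 s, during which the arm holds its last target.

## Working session

There is one attempt and no reset: what is moved stays moved. The work goes in short steps, each a Python script; the robot and the scene stay as the last script left them, time stands still between calls to the robot, and variables do not carry over. Pictures are saved under pics/ and viewed, and the job is handed in when it is done.

```bash
mkdir -p pics
python3 - <<'E'
from rig import manip
import cv2,numpy as np
for n in("scene","top"):
    c=manip.camera(n); cv2.imwrite(f"pics/{n}0.png",cv2.resize(c["image"][:,:,::-1],(800,600),interpolation=cv2.INTER_CUBIC)); cv2.imwrite(f"pics/{n}0_raw.png",c["image"][:,:,::-1])
    print(n,c["fx"],c["fy"],c["cx"],c["cy"]); print(np.round(c["cam_to_world"],4))
print(manip.get_time(),manip.get_position(),manip.get_ee_rot(),manip.get_width())
E
```

```text
scene 357.3617991828508 357.3617991828508 255.83239980247927 192.0636536980268
[[ 0.3499  0.6033 -0.7166  1.0429]
 [ 0.9366 -0.2079  0.2822 -0.2896]
 [ 0.0213 -0.7699 -0.6378  0.5539]
 [ 0.      0.      0.      1.    ]]
top 487.7278103331551 487.7278103331551 251.36213309950256 198.06475818431608
[[-0.0104 -0.9986  0.0517  0.4131]
 [-0.9998  0.0113  0.0162 -0.082 ]
 [-0.0168 -0.0515 -0.9985  1.1299]
 [ 0.      0.      0.      1.    ]]
0.1 [ 0.13924141 -0.60881961  0.25265265] [ 2.10292804  0.23879804 -2.10319671] 0.0854894689337962
```

View pics/scene0.png

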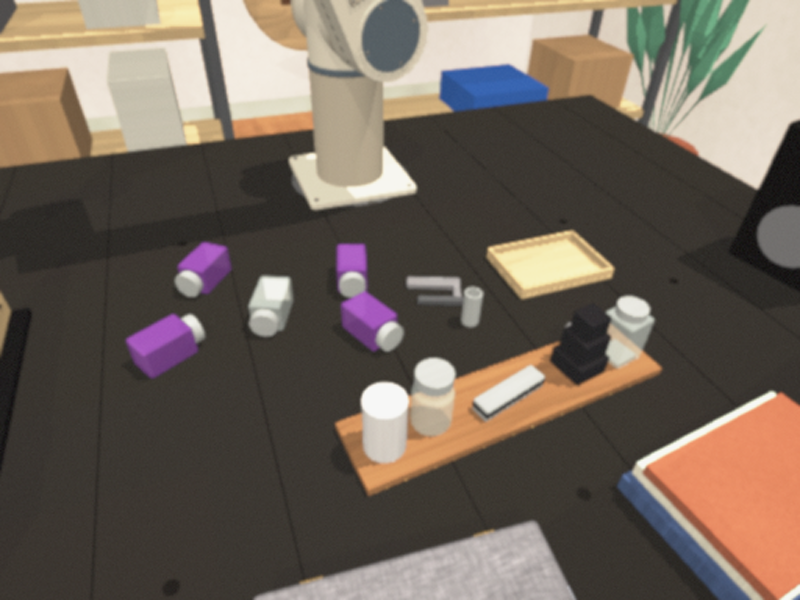

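View pics/top0.png

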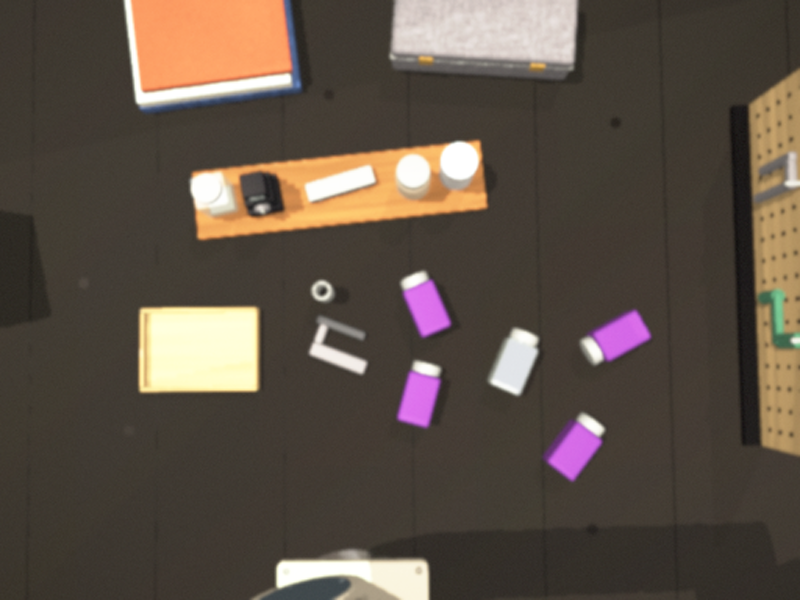

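The top view (800x600) shows the harmonica at (340,183), the tray at (200,349) and the glass jar at (514,361) with its cap at (525,338). The riser's corners are near (192,172), (481,141), (487,208) and (198,240), and four purple decoys lie around. Next I'll measure these with masks.

```bash
cat > h.py <<'E'
import cv2,numpy as np
from rig import manip
from scipy.spatial.transform import Rotation as R
def ray(c,u,v):
    T=c["cam_to_world"]; d=T[:3,:3]@np.array([(u-c["cx"])/c["fx"],(v-c["cy"])/c["fy"],1.]); return T[:3,3],d
def onz(c,u,v,z):
    o,d=ray(c,u,v); return o+d*(z-o[2])/d[2]
def blob(mask,near):
    n,l,s,ce=cv2.connectedComponentsWithStats(mask.astype(np.uint8))
    i=1+np.argmin([np.hypot(*(ce[k]-near))+(1e3 if s[k,4]<40 else 0) for k in range(1,n)])
    return (l==i).astype(np.uint8),s[i],ce[i]
def rect(m):
    cn=max(cv2.findContours(m,cv2.RETR_EXTERNAL,cv2.CHAIN_APPROX_NONE)[0],key=cv2.contourArea)
    return cv2.boxPoints(cv2.minAreaRect(cn))
def rot(jaw,ap=(0,0,-1)):
    """tool x = approach, y=jaw"""
    x=np.array(ap,float);y=np.array(jaw,float);y/=np.linalg.norm(y);return R.from_matrix(np.c_[x,y,np.cross(x,y)]).as_rotvec()
E
python3 - <<'E'
from h import *
c=manip.camera("top"); im=c["image"]; hsv=cv2.cvtColor(im,cv2.COLOR_RGB2HSV).astype(int); H,S,V=hsv[...,0],hsv[...,1],hsv[...,2]
k=.64
rep={}
for name,m,near,z in [("harm",(V>150)&(S<60),(340,183),.032),("tray",(V>120)&(S>40)&(H>12)&(H<35),(200,349),.02),
   ("riser",(V>110)&(S>110)&(H<20),(340,210),.012),("jar",(V>100)&(S<70),(514,361),.046),
   ("capo",(V>80)&(S<50),(340,345),.012),("slide",(V>90)&(S<60),(322,291),.055)]:
    mm,s,ce=blob(m,np.array(near)*k)
    if name=="riser": mm=cv2.morphologyEx(mm,cv2.MORPH_CLOSE,np.ones((3,3)))
    b=rect(mm); w=np.array([onz(c,u,v,z) for u,v in b])[:,:2]
    e=[w[1]-w[0],w[2]-w[1]]
    print(name,s,"ctr",np.round(w.mean(0),4),"sides",[(round(float(np.hypot(*q)),4),round(float(np.degrees(np.arctan2(q[1],q[0]))),1)) for q in e])
    print(np.round(w,3).tolist())
cv2.imwrite("pics/jarcrop.png",cv2.resize(im[195:265,300:360,::-1],None,fx=8,fy=8,interpolation=cv2.INTER_CUBIC))
cv2.imwrite("pics/rowcrop.png",cv2.resize(im[80:165,110:320,::-1],None,fx=3.8,fy=3.8,interpolation=cv2.INTER_CUBIC))
E
```

```text
harm [195 106  45  23 549] ctr [0.655  0.0117] sides [(0.1006, -73.9), (0.0289, -164.0)]
[[0.655, 0.064], [0.683, -0.033], [0.655, -0.041], [0.627, 0.056]]
tray [  88  196   78   56 2989] ctr [0.4159 0.2218] sides [(0.1771, -90.6), (0.1252, 179.9)]
[[0.48, 0.311], [0.478, 0.133], [0.352, 0.134], [0.354, 0.31]]
riser [ 122   89  191   65 5311] ctr [0.6506 0.0151] sides [(0.4354, -84.5), (0.1059, -174.8)]
[[0.683, 0.237], [0.724, -0.196], [0.619, -0.206], [0.577, 0.225]]
jar [312 209  33  45 941] ctr [ 0.3959 -0.236 ] sides [(0.0924, -23.5), (0.0526, -113.4)]
[[0.364, -0.193], [0.449, -0.23], [0.428, -0.279], [0.343, -0.242]]
capo [197 202  39  39 751] ctr [0.42   0.0137] sides [(0.0638, -20.9), (0.095, -111.1)]
[[0.407, 0.069], [0.467, 0.047], [0.433, -0.042], [0.373, -0.019]]
slide [198 179  16  15 174] ctr [0.4967 0.0367] sides [(0.0333, -90.7), (0.0311, 179.6)]
[[0.512, 0.053], [0.512, 0.02], [0.481, 0.02], [0.481, 0.053]]
```

View pics/jarcrop.png

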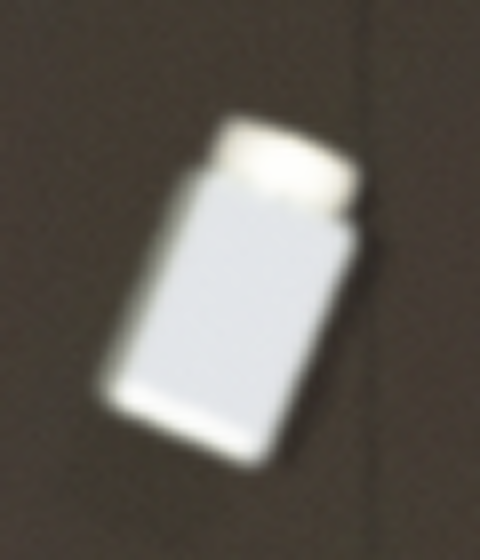

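View pics/rowcrop.png

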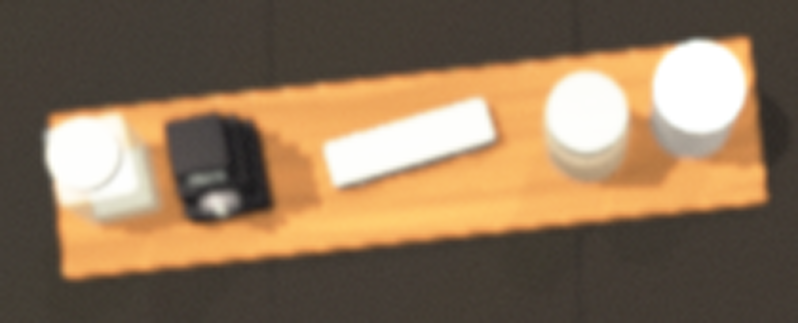

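Measured sizes agree with the given ones to within about 2 mm once blur is counted, except the tray and riser, which come out 5-7 mm large on both sides equally. The jar outline is also widened by its visible side face, and I'll correct for that. Next I'll check which arm poses are reachable.

Run:
```python
from h import *
G=np.array([.651,.015]); J=np.array([.388,-.2356]); 
def pose(az,th,jawsign=1):
    # approach angle th from down toward azimuth az
    f=np.array([np.cos(az),np.sin(az),0]); ap=np.sin(th)*f+np.array([0,0,-np.cos(th)])
    return ap, rot(jawsign*np.array([-np.sin(az),np.cos(az),0]),ap)
for th in (-45,-35,-30,-25,-20,-10,0):
  for s in (1,-1):
    t=np.radians(th)
    f=np.array([np.cos(np.radians(-23.5)),np.sin(np.radians(-23.5)),0])
    ap,r=pose(np.radians(-23.5),t,s); p=np.r_[J,.025]+.01*f-.003*ap
    q=manip.solve_ik(p,r)
    q0=manip.solve_ik(p-ap*.1,r)
    ap,r=pose(np.radians(5.3),t+np.pi/2,s); p=np.r_[G,.065]-.003*ap
    q2=manip.solve_ik(p,r)
    q3=manip.solve_ik(p+[0,0,.12],r)
    q4=manip.solve_ik(p-.08*ap,r)
    print(th,s,*[None if x is None else np.round(x,2) for x in (q,q0,q2,q3,q4)])
for nm,p,a in [("h",[.655,.0117,.036],16.1),("t",[.416,.222,.03],-.4)]:
  for s in(1,-1):
    a_=np.radians(a); q=manip.solve_ik(p,rot(s*np.array([np.cos(a_),np.sin(a_),0]))); print(nm,s,None if q is None else np.round(q,2))
# predicted jar pts in scene
c=manip.camera("scene");T=np.linalg.inv(c["cam_to_world"])
a=np.radians(-23.5);f=np.array([np.cos(a),np.sin(a),0]);n=np.array([-f[1],f[0],0])
im=c["image"][:,:,::-1].copy(); im=cv2.resize(im,None,fx=4,fy=4,interpolation=cv2.INTER_CUBIC)
for l,w,z in [(-.0375,y,z) for y in(-.023,.023) for z in (0,.046)]+[(.0375,y,z) for y in(-.023,.023) for z in (0,.046)]+[(.0495,0,.023),(.0495,0,.043),(.0495,.02,.023),(.0495,-.02,.023)]:
    P=T@np.r_[np.r_[J,z]+l*f+w*n,1]; u=c["fx"]*P[0]/P[2]+c["cx"];v=c["fy"]*P[1]/P[2]+c["cy"]
    cv2.circle(im,(int(4*u+2),int(4*v+2)),3,(0,0,255),-1)
cv2.imwrite("pics/jarscene.png",im[660:900,580:800])
```

```text
-45 1 [-0.52  0.9   1.62 -0.08  1.41 -1.64] [-0.51  0.86  1.45 -0.07  1.61 -1.64] [-0.03  0.69  2.1   2.93  0.44  1.67] [-0.03  0.43  2.09  2.64  0.19  1.98] [-0.05  0.53  2.22  2.88  0.4   1.71]
-45 -1 [-0.52  0.9   1.62 -0.08  1.41  1.51] [-0.51  0.86  1.45 -0.07  1.61  1.5 ] [-0.03  0.69  2.1   2.93  0.44 -1.47] [-0.03  0.43  2.09  2.64  0.19 -1.16] [-0.05  0.53  2.22  2.88  0.4  -1.43]
-35 1 [-0.53  0.82  1.72 -0.07  1.22 -1.64] [-0.52  0.74  1.58 -0.06  1.42 -1.65] [-0.04  0.77  2.15  2.98  0.74  1.61] [-0.04  0.48  2.17  2.9   0.48  1.71] [-0.07  0.64  2.3   2.95  0.77  1.62]
-35 -1 [-0.53  0.82  1.72 -0.07  1.22  1.5 ] [-0.52  0.74  1.58 -0.06  1.42  1.49] [-0.04  0.77  2.15  2.98  0.74 -1.53] [-0.04  0.48  2.17  2.9   0.48 -1.43] [-0.07  0.64  2.3   2.95  0.77 -1.53]
-30 1 [-0.53  0.78  1.77 -0.07  1.12 -1.65] [-0.52  0.69  1.65 -0.06  1.33 -1.65] [-0.05  0.82  2.17  2.99  0.9   1.6 ] [-0.05  0.52  2.2   2.94  0.63  1.67] [-0.08  0.72  2.33  2.96  0.96  1.59]
-30 -1 [-0.53  0.78  1.77 -0.07  1.12  1.49] [-0.52  0.69  1.65 -0.06  1.33  1.49] [-0.05  0.82  2.17  2.99  0.9  -1.5
[... 1044 characters left out ...]
.95  1.66  1.52]
-10 -1 [-0.55  0.65  1.98 -0.04  0.69  1.46] [-0.55  0.48  1.92 -0.03  0.91  1.45] [-0.06  1.05  2.17  2.99  1.47 -1.58] [-0.06  0.75  2.25  2.98  1.26 -1.55] [-0.1   1.08  2.32  2.95  1.66 -1.62]
0 1 [-0.57  0.6   2.08 -0.    0.46 -1.73] [-0.57  0.4   2.06 -0.    0.68 -1.73] [-0.06  1.17  2.12  2.99  1.72  1.55] [-0.06  0.88  2.23  2.99  1.54  1.58] [-0.1   1.25  2.25  2.93  1.92  1.5 ]
0 -1 [-0.57  0.6   2.08  0.    0.46  1.41] [-0.57  0.4   2.06  0.    0.68  1.41] [-0.06  1.17  2.12  2.99  1.72 -1.59] [-0.06  0.88  2.23  2.99  1.54 -1.57] [-0.1   1.25  2.25  2.93  1.92 -1.64]
h 1 [-0.    0.75  1.65 -0.    0.74 -0.28]
h -1 None
t 1 [0.46 0.6  2.07 0.   0.47 0.47]
t -1 None
```

View pics/jarscene.png

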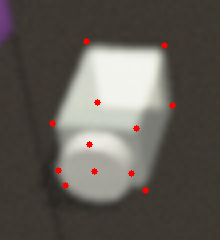

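All poses are reachable. In the scene view the predicted jar corners (red dots) sit within about 1.5 raw pixels, or 3 mm, of the seen edges. Now the harmonica.

Run:
```python
from h import *
a=np.radians(16.1); r=rot([np.cos(a),np.sin(a),0]); p=np.array([.655,.0117])
manip.command_gripper(.055,40)
manip.move_to([*p,.22],r)
manip.servo_line([*p,.036],r,.12); print(manip.get_contact_force(),manip.get_width())
manip.command_gripper(0.0,40); print("w",manip.get_width(),manip.get_position(),manip.get_time())
manip.servo_line([*p,.2],r,.15); print("w",manip.get_width(),manip.get_contact_force())
r2=rot([1,-.007,0]); manip.move_to([.416,.222,.2],r2)
c=manip.camera("scene"); cv2.imwrite("pics/s1.png",c["image"][:,:,::-1])
print(manip.get_width(),manip.get_time())
```

```text
[-1.06478496 -0.40582116  0.0898884 ] 0.054776564217521445
w 0.02601787509777849 [0.65549466 0.01168561 0.03675273] 5.5
w 0.025768680010229705 [-0.6862475   0.36775302 -1.38225038]
0.025798007319062195 8.0
```

View pics/s1.png

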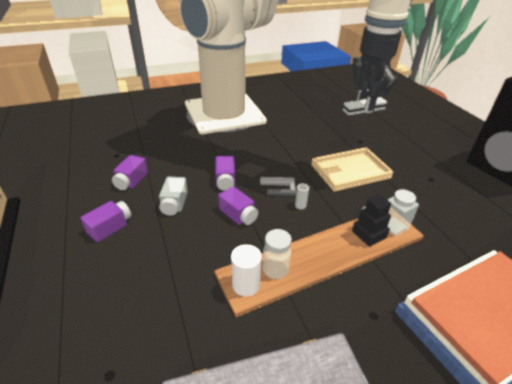

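The harmonica is held level at (365,103), above the tray at (352,168), and the row is undisturbed. Lowering it now.

Run:
```python
from h import *
r2=rot([1,-.007,0])
manip.servo_line([.416,.222,.06],r2,.15)
manip.servo_line([.416,.222,.0305],r2,.04); print(manip.get_contact_force())
manip.command_gripper(.05); print(manip.get_width())
manip.servo_line([.416,.222,.2],r2,.15)
manip.move_to([.35,-.15,.3],r2)
c=manip.camera("top"); cv2.imwrite("pics/t2.png",cv2.resize(c["image"][:,:,::-1],(800,600)))
print(manip.get_time(),manip.get_contact_force())
im=c["image"]; hsv=cv2.cvtColor(im,cv2.COLOR_RGB2HSV).astype(int)
mm,s,ce=blob((hsv[...,2]>150)&(hsv[...,1]<55),np.array((200,349))*.64)
b=rect(mm); w=np.array([onz(c,u,v,.025) for u,v in b]);print(s,np.round(w.mean(0),3),np.linalg.norm(w[0]-w[1]),np.linalg.norm(w[1]-w[2]))
```

```text
[ 0.44116252 -0.69986992 -0.77002703]
0.05001445592402715
13.1083 [ 0.53066685  0.28089329 -0.09402862]
[105 219  44  11 481] [0.415 0.22  0.025] 0.09819337756420156 0.022675017188998496
```

View pics/t2.png

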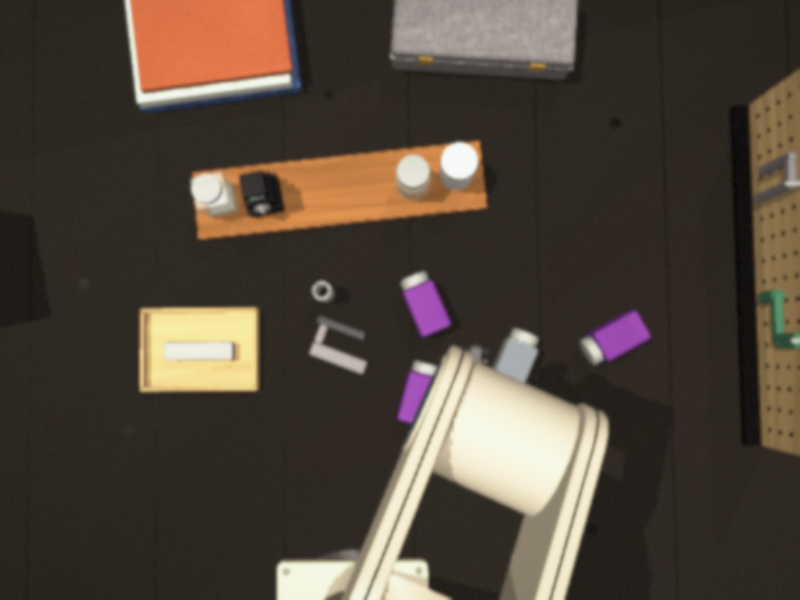

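The harmonica lies flat at (200,350), the centre of the tray, and all else stands as it was. Now grasping the jar with a tilted tool.

```bash
cat >> h.py <<'E'
def pose(az,th,s=-1):
    f=np.array([np.cos(az),np.sin(az),0]); ap=np.sin(th)*f+np.array([0,0,-np.cos(th)])
    return f,ap,rot(s*np.array([-np.sin(az),np.cos(az),0]),ap)
E
python3 - <<'E'
from h import *
f,ap,r=pose(np.radians(-23.5),np.radians(-25))
p=np.array([.389,-.236,.032])+.014*f-.003*ap
manip.command_gripper(.068,35)
manip.move_to(p-.13*ap,r)
manip.servo_line(p,r,.1); print(manip.get_contact_force())
manip.command_gripper(0.0,35); print("w",manip.get_width(),manip.get_position()-p,manip.get_contact_force())
manip.servo_line(p+[0,0,.2],r,.12); print("w",manip.get_width(),manip.get_contact_force(),manip.get_time())
c=manip.camera("scene"); cv2.imwrite("pics/s3.png",cv2.resize(c["image"][:,:,::-1],(800,600)))
E
```

```text
[-0.32942762 -1.1058377   0.28537699]
w 0.04567300282300395 [ 0.00054778 -0.00029317  0.0004855 ] [1.98403005 0.58277617 4.89117242]
w 0.044938734184762845 [ 1.25131189 -0.36815382 -1.73769906] 18.6833
```

View pics/s3.png

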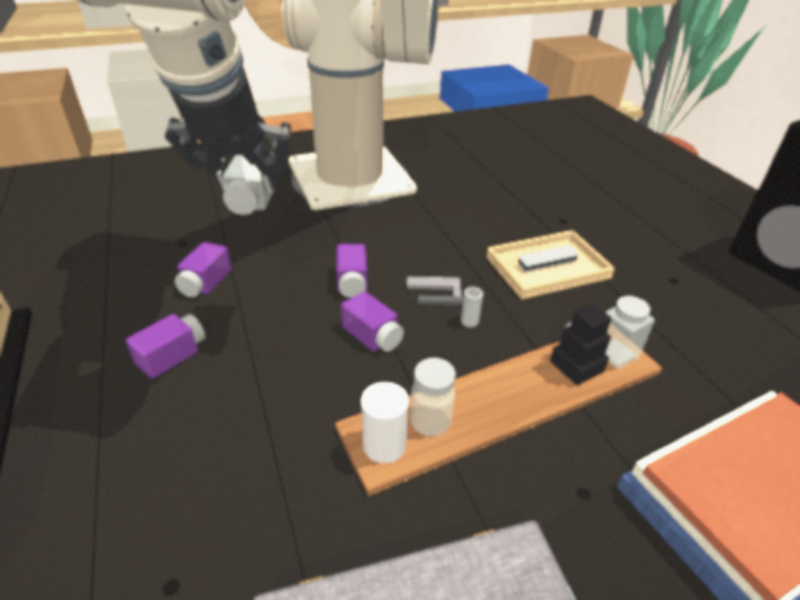

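The jar is held at (243,185). Next it turns upright at height, away from the row, and I check it above the gap.

Run:
```python
from h import *
f,ap,r=pose(np.radians(5.4),np.radians(65))
g=np.array([.651,.015,.0635])-.009*f-.003*ap
st=np.array([.45,-.12,.36])
print(manip.solve_ik(st,r),manip.solve_ik(g+[0,0,.2],r))
manip.move_to(st,r); print(manip.get_time(),manip.get_width())
manip.move_to(g+[0,0,.15],r)
manip.hold(.2); print(manip.get_time(),manip.get_width(),manip.get_contact_force())
for n in("scene","top"):
    c=manip.camera(n); cv2.imwrite(f"pics/{n}4.png",cv2.resize(c["image"][:,:,::-1],(800,600)))
```

```text
[-0.67610004 -0.08207239  2.43141639  1.8129394   0.70772262 -0.70344924] [-0.05623106  0.36856207  2.2289977   2.89854375  0.59988655 -1.43291764]
20.6083 0.04569869139938524
21.8667 0.04560179460364615 [ 0.04636362  0.09375687 -0.94862951]
```

View pics/scene4.png

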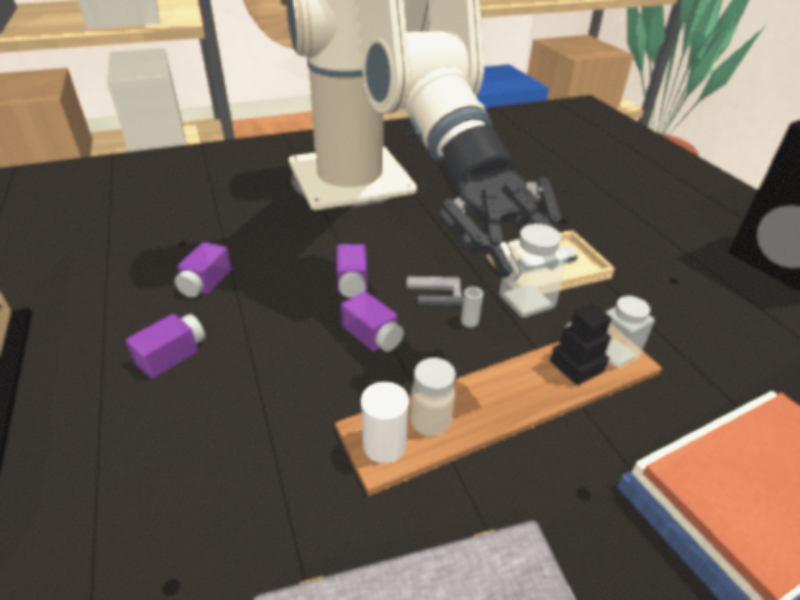

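View pics/top4.png

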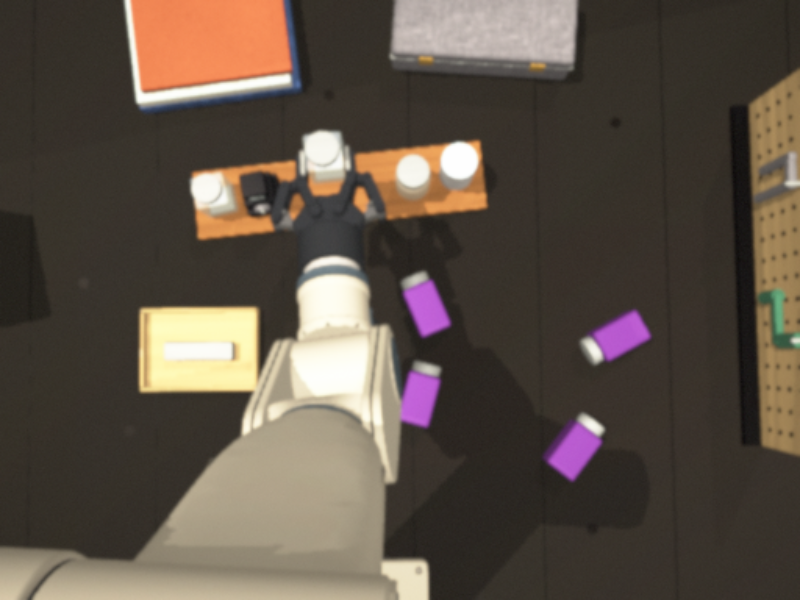

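The jar is upright, cap up, with the cap at (323,147) in the top view. Neighbours are clear on both sides by about 15-20 mm. I'll check the cap position, then lower with force feedback.

Run:
```python
from h import *
f,ap,r=pose(np.radians(5.4),np.radians(65))
g=np.array([.651,.015,.0635])-.009*f-.003*ap
c=manip.camera("top"); print("cap",onz(c,323*.64,147*.64,.249))
manip.servo_line(g+[0,0,.02],r,.08)
manip.servo_line(g+[0,0,.006],r,.04); manip.hold(.3)
F0=manip.get_contact_force(); print(F0)
dz=.006
while dz>-.006:
    dz-=.001; manip.servo_line(g+[0,0,dz],r,.01); F=manip.get_contact_force()-F0
    if F[2]>3: break
print(dz,F,manip.get_width(),manip.get_position()-g,manip.get_time())
c=manip.camera("scene"); cv2.imwrite("pics/s5.png",cv2.resize(c["image"][:,:,::-1],(800,600)))
```

```text
cap [0.65038345 0.01213727 0.249     ]
[ 0.69051787  0.64027198 -1.6456354 ]
-0.001 [-2.2040817   0.16026076  4.93472393] 0.04525924184332833 [ 1.43873405e-04  3.24486733e-05 -5.45345551e-04] 26.3417
```

View pics/s5.png

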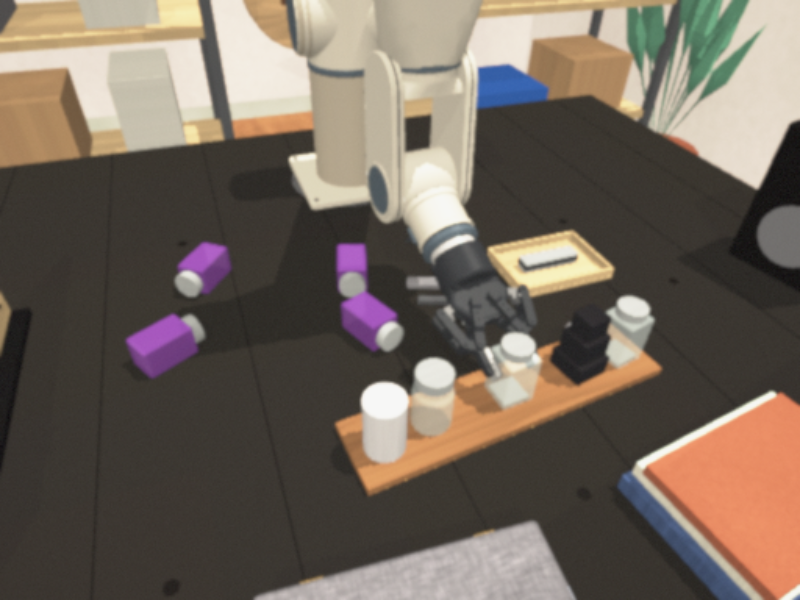

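The jar touched down at the expected height with 5 N, at (513,370). Releasing and backing away.

Run:
```python
from h import *
f,ap,r=pose(np.radians(5.4),np.radians(65))
p=manip.get_position()
manip.command_gripper(.062); print(manip.get_width(),manip.get_contact_force())
manip.servo_line(p-.15*ap,r,.08)
q=p-.15*ap; manip.servo_line(q+[0,0,.15],r,.15)
manip.set_joints([-1.365,.423,1.63,2.9,.6,-1.4]); manip.hold(.3)
for n in("scene","top"):
    c=manip.camera(n); cv2.imwrite(f"pics/{n}6.png",cv2.resize(c["image"][:,:,::-1],(800,600)))
print(manip.get_time(),manip.get_position(),manip.get_contact_force())
```

```text
0.061984517049283115 [-0.10734996  0.12556277 -0.34174092]
33.625 [ 0.23249373 -0.8706063   0.5610835 ] [0.14474544 1.28963351 0.77969637]
```

View pics/scene6.png

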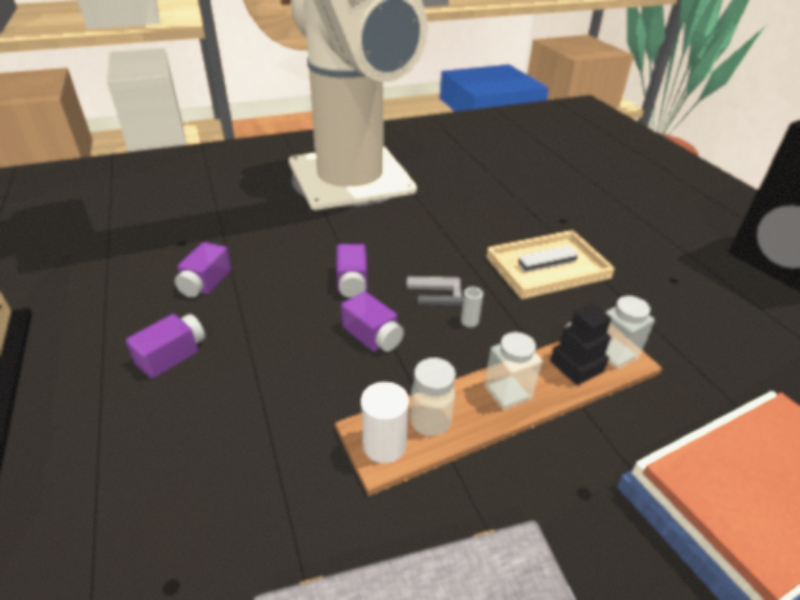

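View pics/top6.png

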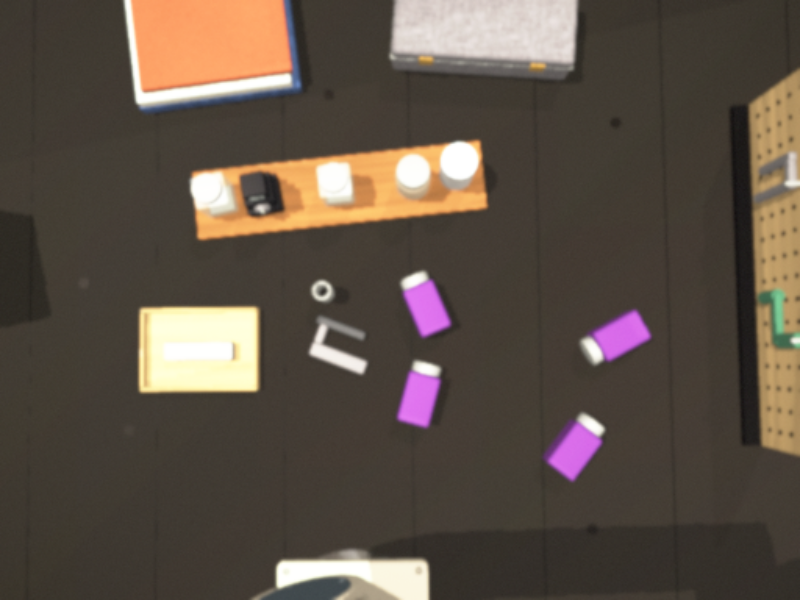

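The jar stands in the middle of the gap, at (335,183) in the top view and (513,370) in the scene view. The harmonica is flat in the tray at (200,350), the other things have not moved, and the arm is clear. Handing in.

Run:
```python
from h import *
c=manip.camera("top"); print(onz(c,333*.64,180*.64,.099))
manip.sign_off()
```

```text
[0.64485287 0.01471172 0.099     ]
the job is handed in; nothing more can be done
```

I put the harmonica flat in the tray, then stood the glass jar upright on the riser in the middle of the gap, and handed the job in. The clock read 33.6 s of the 58 s allowed just before hand-in. The hand-in reports no verdict.

- **Harmonica:** it lies about 2 mm from the tray's centre.
- **Jar:** the arm lowered it in 1 mm steps, and it touched down at the expected height with about 5 N. Its cap measures about 6 mm from the gap's middle across the row and under 1 mm along it. That cap position was read from the picture by eye.
- **Everything else:** by eye, the four neighbours, the capo, the slide and the purple look-alikes are where they were in the first pictures. The arm is clear of everything.
- **Disagreements:** no check failed. The tray and riser came out 5–7 mm larger than given, and the jar's first outline was about 5 mm too long. The predicted jar corners then sat within about 3 mm of the edges in the second view. All of this is well inside the allowed margins.

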